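# Seat the mixer cover and hold the run plunger half-way

### The job

The loose cover on the plate mixer is standing up at one end on the orange ejector tab: press it down so that it sits level and fully down in its nest. Then press the green hold-to-run plunger on the control box about half-way down (12 mm of its 24 mm, so that the black half of its stem has gone in and the yellow half still shows) and finish while holding it there; never press it while the cover is still standing up, and never push it to the bottom. Do not knock over or shift the tube rack, the beaker or the amber bottle.

Things in the scene. Friction and masses are not known exactly. Their poses are not given: they have to be found in the camera images.
- mixer: white plate mixer, fixed to the bench, 200 (its x) x 150 (its y) x 62 mm, with an aluminium platform whose top, the nest floor, is 74 mm above the bench. Dark grey rims stand round the nest: 10 mm above the floor on three sides, 5 mm on the +x side; inside they measure 136 x 94 mm. Origin: centre of the underside on the bench, z up. The orange ejector tab (14 x 50 mm) stands in the nest floor with its middle 46 mm along the mixer's +x from the centre
- cover_mid (a point): centre (half-way up) of the loose cover, a stiff blue plate with a white panel on top, 128 (its x) x 86 (its y) x 6 mm, about 180 g; its z is normal to the plate. Its +x end stands up on the ejector tab at the start, its -x edge lies on the nest floor. Level and home, this point is 77 mm above the bench and the top face 80 mm
- cover_press (a point): point on the cover's top face on its centre line, 45 mm along its x from the centre towards the raised end, right over the ejector tab: push straight down here
- ejector (a joint): travel of the orange ejector tab in m: 0 standing 18 mm above the nest floor, 0.018 flush with it. It is stiff: it moves under about 5 N (more if pushed fast) and stays where it is pushed; no spring
- control_box: grey control box, fixed to the bench, 120 x 110 x 60 mm with an 8 mm high steel collar (60 mm across) on top, whose top is 68 mm above the bench; carries the plunger. Origin: centre of the underside, z up
- plunger_top (a point): centre of the plunger's flat green cap (54 mm across, 10 mm thick), on its top face; moves with the plunger; 102 mm above the bench when released. Below the cap is a stem 36 mm across: upper 12 mm yellow, lower 12 mm black; it sinks into the collar
- plunger (a joint): how far the plunger is pressed in m: 0 released, 0.024 at the bottom; goes straight down, sprung back up. Takes about 2 N to start, 6 N half-way, 9 N at the bottom
- tube_rack: bystander: loose blue wire rack with five stoppered glass test tubes, 76 x 246 mm, 161 mm tall with the tubes; origin at the centre of its underside
- beaker: bystander: loose empty glass beaker, 66 mm across, 85 mm tall; origin at the centre of its underside
- reagent: bystander: loose amber glass bottle with a black cap, 60 mm across, 130 mm tall; origin at the centre of its underside
Mind the look-alikes: they are no part of the job. Leave any pink or purple look-alike of the control_box alone.

How it is judged:
On the way, in this order (a step that is already met when the one before it is completed fails the run):
1. the cover sits level and fully down in its nest (angle between cover_mid's own z axis and vertical below 0.025 rad and height (world z) of cover_mid between 0.074 and 0.0795 m and horizontal distance between cover_mid and mixer below 0.01 m), for 0.2 s.
2. the plunger is held about half-way down by the robot (value of joint plunger between 0.008 and 0.016 m and contact force between any of the fingers, the arm and control_box above 2 N), for 0.5 s.
At the end, for the whole second after the job is handed in: The robot is still pressing the plunger (more than 2 N), which stays 8 to 16 mm down, and the cover lies level (within 0.025 rad) and fully down (its centre within 2.5 mm of its home height) in the mixer's nest (all of step 1 and all of step 2); the arm keeps its last pose, push and grip.
It fails at once if the plunger is pushed to the bottom (more than 21 mm) (value of joint plunger above 0.021 m).
It fails at once if the plunger is pressed while the cover stands up (value of joint plunger above 0.005 m and angle between cover_mid's own z axis and vertical above 0.04 rad).
It fails at once if the tube rack, beaker or bottle is shifted more than 20 mm or tipped (distance of any of tube_rack, beaker, reagent from where it was at the start of the episode above 0.02 m or angle between any of tube_rack, beaker, reagent's own z axis and vertical above 0.3 rad).
It also fails if it takes over 38 s, if anything falls off the work surface, if the arm or the gripper's body presses on something with over 40 N, if the wrist force passes 120 N, or if a joint passes its speed limit or range.

### The arm

A 6-joint arm with a two-finger parallel gripper is mounted at the origin on the work surface. World frame = base frame: x ahead of the robot, y to its left, z up, the work surface at z = 0. Lengths are in m, angles in rad, forces in N, time in s.
With the tool pointing down it reaches from about 0.375 to 0.975 m from the base axis. Payload 3.8 kg.
Tool frame: the origin (TCP) lies midway between the tips of the shut fingers; the grasp point (between the pads) lies 19 mm behind it; z points along the fingers, y is the direction in which the jaws open and shut (so a half turn about z gives the same grasp; the last joint's range is limited). The gripper opens to 85 mm and grips with 20 to 120 N. Pads are 22 mm wide; open, the fingers measure 114 mm over their backs; the gripper's body (76 mm by 85 mm) begins 54 mm behind the grasp point. The pads swing forward as they close: fully open they stand 13 mm farther back than shut.
Start: joints at [-1.333, 0.264, 1.604, -0, 1.274, -0.037], TCP at [0.183, -0.65, 0.231] pointing down, gripper open.
Joint ranges: [-2.63, 2.63], [-0.94, 2.18], [0.31, 2.57], [-1.31, 4.45], [0, 2.66], [-2.55, 2.55]. Speed limits (rad/s): [2.57, 2.57, 3.14, 3.14, 3.14, 3.14].

### API

Orientations are given as a rotation vector (axis times angle).
In Python, from workcell import bot gives the robot as it stands. The module is installed in compiled form; this text tells all that it offers.
- The arm moves only by the tool play_rows, never from a script. Its argument "series" is a list of rows, each an object with "translation": the shift along the tool's x, y, z in m, a list of three; "spin": the turn about the tool's z in units of 5 degrees (1.0 is 5 degrees). In form: [{"translation": [dx, dy, dz], "spin": spin}, ...]. A call has 1 to 5 rows; each row shifts and turns the commanded pose from where the row before left it, along the tool's axes as they then stand; what a row does not reach is not made up. A row lasts 1/10 s, in which the tool goes at most 50 mm and 8.59 degrees, less where a joint would pass 70% of its speed; a pose out of reach is approached as far as the arm can. A call is refused whole if a number of a shift passes 0.05 or a number of a turn 1, either way. A call with a gripper value outside its range is refused whole. "jaw" is the gripper's target within -1 to 1 (fully open at 1, half-way at 0, shut at -1), set as the call begins (left out, the last holds). The fingers move at their own pace and stop on an object; "force" is the grip in N (left out, the last holds). Time passes only in rows, so rows that do not move let the fingers close. It gives the time, the measured TCP pose, the force and the opening at its end, in the units of the state.
- bot.read_state(): the state, without advancing time (a new reading comes with each control period).
- bot.read_camera(name): name is "side" or "top" or "wrist"; returns the picture (420x560x3 uint8, blue, green, red); there is no depth.
- bot.get_calibration(name): a dict with "fov_y" (degrees; the focal length in pixels is half the picture's height over the tangent of half this angle, whatever the lens; pixels are square), "cx", "cy" (the principal point, pixels), "k1" (the pictures are not rectified: a ray, as slopes to the right and down, at radius r is drawn at 1 + k1 r^2 times it, then the intrinsics apply), "R" (3x3) and "t" (3): a world point X has camera coordinates R X + t. Camera axes: x right, y down, z forward; pixel columns grow to the right and rows downward; lengths in m; the calibration is good to about 2 mm. A picture is of the moment at which its call begins: read the wrist's pose just before it. get_calibration takes no time and is no camera call; for the wrist camera it gives the pose at the moment of the call.
- bot.finish_job(): hands the job in, once; it reports no verdict.
The state is a dict: "time": time; "q": joint angles; "joint_vel": joint speeds; "joint_torque": joint torques, N m; "tool_pos": TCP position; "tcp_rot": TCP orientation; "wrist_force": force on the tool from outside, world axes, zero at the start; "torque": the same for the moment, N m; "width": opening from 0.0 (shut) to 1.0 (fully open).
Only numpy, scipy, OpenCV 4.12 (cv2) and the standard library are available. Lean on these libraries where they do the work, as an engineer would, in place of code of your own. Each camera call takes 0.05 s, during which the arm holds its last target. There are 200 camera calls.

## Working session

There is one attempt and no reset: what is moved stays moved. The work goes in short steps, Python scripts to look and compute and a tool call to move; the robot and the scene stay as the last step left them, time stands still between calls to the robot, and variables do not carry over. Pictures are saved under pics/ and viewed, about 8 in all and at most 12, crops included, and the job is handed in when it is done.

Besides the shell and the picture viewer there is one more tool, called as name(argument=value, ...), one argument or row to a line, values as JSON. play_rows: Moves the arm, as the interface text tells. Its arguments: {"type":"object","properties":{"series":{"type":"array","items":{"type":"object","properties":{"translation":{"type":"array","items":{"type":"number"}},"spin":{"type":"number"}}}},"jaw":{"type":"number"},"force":{"type":"number"}},"required":["series"]}

```bash
mkdir -p pics; cat > h.py <<'E'
import numpy as np, cv2
from workcell import bot
def K(c):
    f=210/np.tan(np.radians(c["fov_y"])/2); return f
def ray(c,u,v):
    f=K(c); d=np.array([(u-c["cx"])/f,(v-c["cy"])/f]); s=d.copy()
    for _ in range(30): s=d/(1+c["k1"]*(s@s))
    R=np.array(c["R"]); t=np.array(c["t"]); w=R.T@np.array([s[0],s[1],1.]); return -R.T@t, w/np.linalg.norm(w)
def atz(c,u,v,z):
    o,w=ray(c,u,v); return o+w*(z-o[2])/w[2]
def tri(rs):
    A=0;b=0
    for o,w in rs:
        P=np.eye(3)-np.outer(w,w); A=A+P; b=b+P@o
    x=np.linalg.solve(A,b); return x,[np.linalg.norm((np.eye(3)-np.outer(w,w))@(x-o)) for o,w in rs]
def proj(c,X):
    p=np.array(c["R"])@X+np.array(c["t"]); s=p[:2]/p[2]; s=s*(1+c["k1"]*(s@s)); return s*K(c)+[c["cx"],c["cy"]]
E
python3 - <<'E'
from h import *
print(bot.read_state())
for n in("side","top"):
    i=bot.read_camera(n); cv2.imwrite(f"pics/{n}0.png",i); print(n,bot.get_calibration(n))
E
```

```text
{'time': 0.0, 'q': array([-1.33291384e+00,  2.64743937e-01,  1.60537076e+00,  9.28738117e-06,
        1.27370263e+00, -3.68682011e-02]), 'joint_vel': array([ 0.00074504, -0.00281578, -0.00108309, -0.000326  ,  0.00082193,
        0.00144437]), 'joint_torque': array([-9.65681793e-04, -5.15116131e+01, -3.67318153e+01, -1.57248010e-04,
        1.29587838e-02, -9.13661381e-06]), 'tool_pos': array([ 0.18298197, -0.64896676,  0.22996999]), 'tcp_rot': array([-3.10980229e+00, -4.29913718e-01,  3.36520251e-04]), 'wrist_force': array([-0.2258468 ,  0.34549694,  0.00866705]), 'torque': array([ 0.06457882,  0.04303177, -0.00011294]), 'width': 1.0028116283644957}
side {'fov_y': 50.98686528525367, 'cx': 280.7514535476883, 'cy': 216.9916983108454, 'k1': -0.11057370680720625, 'R': array([[ 0.98944871, -0.14433767, -0.01256577],
       [-0.09226159, -0.56083314, -0.82277213],
       [ 0.11170971,  0.81525016, -0.56823245]]), 't': array([-0.47551712,  0.1157409 ,  1.01562112])}
top {'fov_y': 43.30346480821337, 'cx': 272.4246859677155, 'cy': 213.54531090834175, 'k1': -0.03815420481177853, 'R': array([[ 0.02251559, -0.99973343,  0.00510989],
       [-0.99425901, -0.0229265 , -0.10451507],
       [ 0.10460436, -0.00272733, -0.99451018]]), 't': array([-0.01099372,  0.50219745,  1.43995018])}
```

View pics/top0.png

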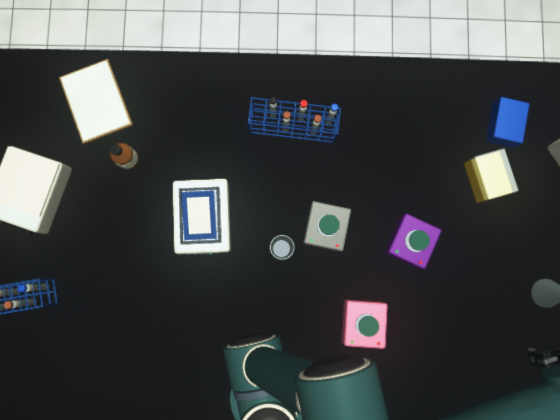

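View pics/side0.png

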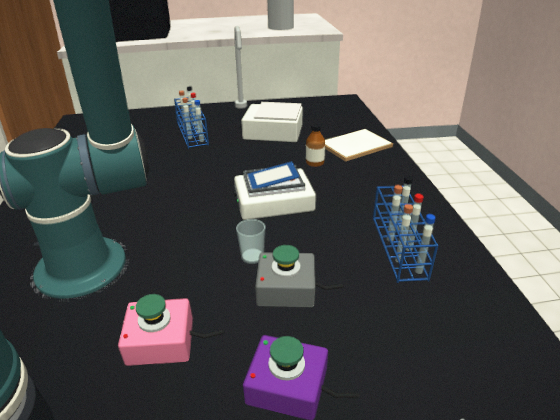

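The top view shows the mixer at about (201,216), the grey box at (328,226) with its cap at about (329,225), the beaker at (282,247), the rack at (295,118) and the bottle at (123,155). The side view shows the mixer at (274,190) and the grey box's cap at (286,255). I'll enlarge both.

```bash
python3 - <<'E'
import cv2,numpy as np
t=cv2.imread("pics/top0.png");s=cv2.imread("pics/side0.png")
f=lambda i,x,y:cv2.resize(i[y:y+75,x:x+100],None,fx=4,fy=4,interpolation=cv2.INTER_CUBIC)
cv2.imwrite("pics/c.png",np.vstack([np.hstack([f(t,150,178),f(t,280,188)]),np.hstack([f(s,225,150),f(s,240,235)])]))
E
```

```text
(no output)
```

View pics/c.png

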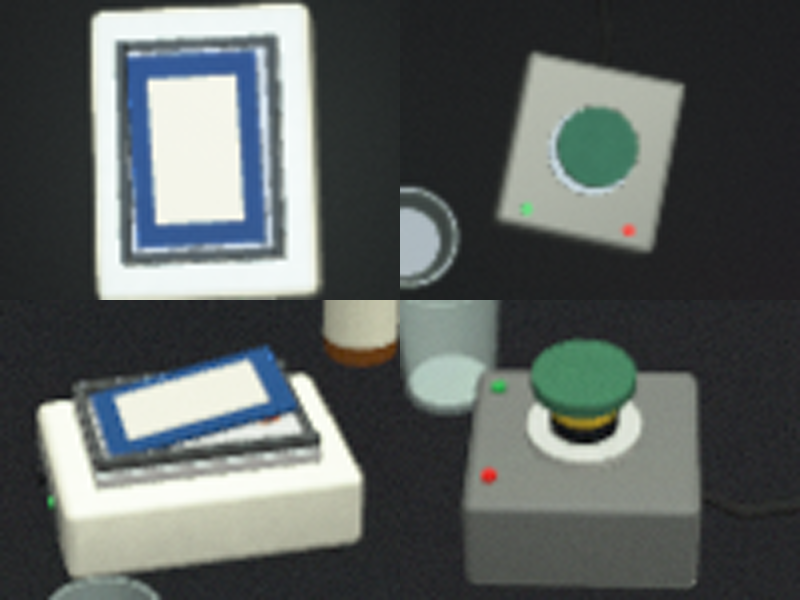

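The crops show all four cover corners in both views. The raised end is the world +x end, with the orange tab visible under it in the side view. The cap centre is at full-image (329,225) in the top view and (286,252) in the side view. Next I triangulate.

```bash
python3 - <<'E'
from h import *
T=bot.get_calibration("top");S=bot.get_calibration("side")
h=.375
tp=lambda x,y:(150+x/4-h,178+y/4-h); sd=lambda x,y:(225+x/4-h,150+(y-300)/4-h)
tb=lambda x,y:(280+(x-400)/4-h,188+y/4-h); sb=lambda x,y:(240+(x-400)/4-h,235+(y-300)/4-h)
P={"+x+y":((127,53),(268,348)),"+x-y":((255,50),(298,408)),"-x-y":((272,243),(112,452)),"-x+y":((137,248),(92,393)),
"rim+x+y":((118,40),None)}
for k,(a,b) in P.items():
    if b: x,r=tri([ray(T,*tp(*a)),ray(S,*sd(*b))]); print(k,x.round(4),np.round(r,4))
x,r=tri([ray(T,*tb(597,148)),ray(S,*sb(583,369))]);print("cap",x.round(4),r, atz(T,*tb(597,148),.102),atz(S,*sb(583,369),.102))
# mixer: housing top corners z=.062, rim outer corners z=.084
m=[atz(T,*tp(*p),.062) for p in((92,10),(310,5),(320,292),(100,300))];print(np.round(m,4),np.mean(m,0))
m=[atz(T,*tp(*p),z) for p,z in(((118,42),.079),((278,37),.079),((285,257),.084),((121,264),.084))];print(np.round(m,4),np.mean(m,0))
# bystander spots
print("beaker",atz(T,282,247,.04),"rack",atz(T,295,120,.1),"bottle",atz(T,123,155,.1))
print(proj(T,np.array([.183,-.65,.23])))
E
```

```text
+x+y [0.5485 0.2428 0.1003] [0.0008 0.0008]
+x-y [0.5534 0.1582 0.099 ] [0.0001 0.0001]
-x-y [0.4281 0.144  0.0861] [0.0014 0.0014]
-x+y [0.4227 0.2341 0.0809] [0.0011 0.0011]
cap [ 0.4691 -0.148   0.1033] [np.float64(0.0006528492169975554), np.float64(0.0006528492169976361)] [ 0.46854056 -0.14813591  0.102     ] [ 0.46997429 -0.14647221  0.102     ]
[[0.5838 0.2744 0.062 ]
 [0.5906 0.126  0.062 ]
 [0.3959 0.1132 0.062 ]
 [0.387  0.2607 0.062 ]] [0.4893326  0.19354421 0.062     ]
[[0.5596 0.2527 0.079 ]
 [0.5655 0.1453 0.079 ]
 [0.4177 0.1353 0.084 ]
 [0.4106 0.2438 0.084 ]] [0.48835106 0.19428724 0.0815    ]
beaker [ 0.40972569 -0.02769695  0.04      ] rack [ 0.74852209 -0.05427429  0.1       ] bottle [0.64242125 0.40281391 0.1       ]
[545.41925169 345.40070144]
```

play_rows(
  series=[
    {"translation": [0.036, -0.032, 0]},
    {"translation": [0.036, -0.032, 0]},
    {"translation": [0.036, -0.032, 0]},
    {"translation": [0.036, -0.032, 0]},
    {"translation": [0.036, -0.032, 0]},
  ],
  jaw=-1,
  force=40,
)

```text
invalid input
```

play_rows(
  series=[
    {"translation": [0.036, -0.032, 0]},
    {"translation": [0.036, -0.032, 0]},
    {"translation": [0.036, -0.032, 0]},
    {"translation": [0.036, -0.032, 0]},
    {"translation": [0.036, -0.032, 0]},
  ],
)

```text
invalid input
```

play_rows(
  series=[
    {"translation": [0.021, -0.04, 0]},
    {"translation": [0.021, -0.04, 0]},
    {"translation": [0.021, -0.04, 0]},
    {"translation": [0.021, -0.04, 0]},
    {"translation": [0.021, -0.04, 0]},
  ],
)

```text
invalid input
```

play_rows(
  series=[
    {"translation": [0.021, -0.04, 0]},
    {"translation": [0.021, -0.04, 0]},
    {"translation": [0.021, -0.04, 0]},
    {"translation": [0.021, -0.04, 0]},
    {"translation": [0, 0, 0]},
  ],
)

```text
invalid input
```

```bash
python3 - <<'E'
from h import *
from scipy.spatial.transform import Rotation as Ro
s=bot.read_state(); R=Ro.from_rotvec(s["tcp_rot"]).as_matrix(); print(s["time"],s["tool_pos"],s["q"],s["width"],s["wrist_force"])
print(R.round(4)); print(R.T@(np.array([.533,.198,.2])-s["tool_pos"]))
c=bot.get_calibration("wrist");cv2.imwrite("pics/w1.png",bot.read_camera("wrist")); print(c)
print(proj(c,np.array([.533,.198,.098])))
E
```

```text
0.1 [ 0.18299761 -0.64902363  0.23006253] [-1.33290889e+00  2.64691608e-01  1.60526465e+00  4.65647634e-06
  1.27369346e+00 -3.68961157e-02] 1.0006773360463492 [-0.01730551 -0.02324065  0.02896903]
[[ 9.625e-01  2.713e-01 -5.000e-04]
 [ 2.713e-01 -9.625e-01  2.000e-03]
 [ 1.000e-04 -2.100e-03 -1.000e+00]]
[ 0.56669845 -0.72021489  0.03158852]
{'fov_y': 60.57929337124957, 'cx': 279.33740256410283, 'cy': 204.54340610216798, 'k1': -0.05031843118743131, 'R': array([[ 0.2714672 , -0.96244558, -0.00201857],
       [-0.92589753, -0.26172981,  0.27241745],
       [-0.26271529, -0.07208342, -0.96217704]]), 't': array([-0.67499133, -0.03682385,  0.37804246])}
[3258.61690081 2499.56202134]
```

View pics/w1.png

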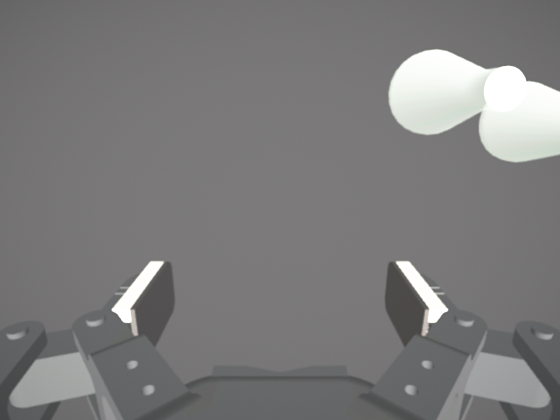

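The calls were refused as invalid, so the arm hasn't moved and the wrist picture shows only open fingers over empty bench. Rows probably need the spin field.

play_rows(
  series=[
    {"translation": [0.036, -0.032, 0], "spin": 0},
    {"translation": [0.036, -0.032, 0], "spin": 0},
    {"translation": [0.036, -0.032, 0], "spin": 0},
    {"translation": [0.036, -0.032, 0], "spin": 0},
    {"translation": [0.036, -0.032, 0], "spin": 0},
  ],
  jaw=-1,
  force=40,
)

```text
time: 0.65
tool_pos: [0.3135, -0.445, 0.2309]
tcp_rot: [-3.112, -0.429, -0.0]
wrist_force: [-0.7, -0.0, -0.0]
width: 0.149
```

play_rows(
  series=[
    {"translation": [0.036, -0.032, 0], "spin": 0},
    {"translation": [0.036, -0.032, 0], "spin": 0},
    {"translation": [0.036, -0.032, 0], "spin": 0},
    {"translation": [0.036, -0.032, 0], "spin": 0},
    {"translation": [0.036, -0.032, 0], "spin": 0},
  ],
)

```text
time: 1.15
tool_pos: [0.4433, -0.2421, 0.2312]
tcp_rot: [3.112, 0.43, 0.0]
wrist_force: [0.8, 0.4, 0.2]
width: 0.001
```

play_rows(
  series=[
    {"translation": [0.021, -0.04, 0], "spin": 0},
    {"translation": [0.021, -0.04, 0], "spin": 0},
    {"translation": [0.021, -0.04, 0], "spin": 0},
    {"translation": [0.021, -0.04, 0], "spin": 0},
    {"translation": [0.021, -0.04, 0], "spin": 0},
  ],
)

```text
time: 1.65
tool_pos: [0.4895, -0.0211, 0.2312]
tcp_rot: [3.112, 0.43, 0.0]
wrist_force: [0.8, -0.4, 0.0]
width: -0.003
```

play_rows(
  series=[
    {"translation": [0.021, -0.04, 0], "spin": 0},
    {"translation": [0.021, -0.04, 0], "spin": 0},
    {"translation": [0.021, -0.04, 0], "spin": 0},
    {"translation": [0.021, -0.04, 0], "spin": 0},
    {"translation": [0, 0, 0], "spin": 0},
  ],
)

```text
time: 2.15
tool_pos: [0.5274, 0.1586, 0.231]
tcp_rot: [-3.109, -0.438, -0.001]
wrist_force: [-0.5, -0.5, -1.1]
width: -0.0
```

```bash
cat > look.py <<'E'
from h import *
import sys
from scipy.spatial.transform import Rotation as Ro
s=bot.read_state(); R=Ro.from_rotvec(s["tcp_rot"]).as_matrix(); print(s["time"],s["tool_pos"],s["width"],s["wrist_force"])
p=np.array(list(map(float,sys.argv[2:5]))); print("tool delta",R.T@(p-s["tool_pos"]))
n=sys.argv[5]
c=bot.get_calibration(n);i=bot.read_camera(n);cv2.imwrite(sys.argv[1],i); print(proj(c,p),{k:np.round(v,6).tolist() for k,v in c.items()} if n=="wrist" else "")
E
python3 look.py pics/w2.png .533 .198 .098 wrist
```

```text
2.15 [0.52740526 0.1586297  0.23103253] -6.440918157745006e-05 [-0.48294898 -0.53131607 -1.10697168]
tool delta [ 0.01614772 -0.03602118  0.13311913]
[231.55187214 171.66337571] {'fov_y': 60.579293, 'cx': 279.337403, 'cy': 204.543406, 'k1': -0.050318, 'R': [[0.276375, -0.961048, -0.001999], [-0.924733, -0.266497, 0.271752], [-0.261699, -0.073257, -0.962365]], 't': [0.006035, 0.493462, 0.527365]}
```

View pics/w2.png

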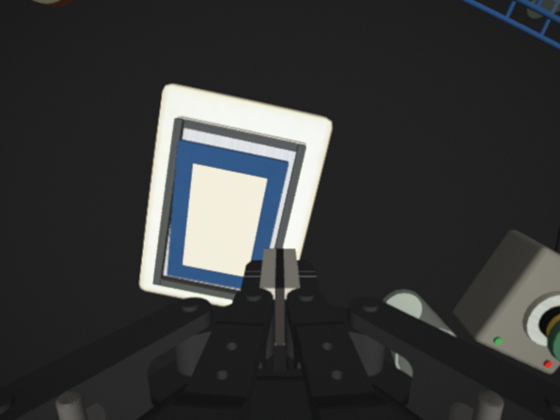

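The target projects to (232,172), on the top edge of the white panel at the raised end (cover end at row ~150), so the measurement holds. Moving over it and descending.

play_rows(
  series=[
    {"translation": [0.0155, -0.036, 0], "spin": 0},
    {"translation": [0, 0, 0.045], "spin": 0},
    {"translation": [0, 0, 0.045], "spin": 0},
    {"translation": [0, 0, 0.026], "spin": 0},
    {"translation": [0, 0, 0], "spin": 0},
  ],
)

```text
time: 2.7
tool_pos: [0.5278, 0.19, 0.11]
tcp_rot: [3.11, 0.428, -0.017]
wrist_force: [-0.7, -0.9, 0.1]
width: -0.001
```

play_rows(
  series=[
    {"translation": [0, 0, 0.004], "spin": 0},
    {"translation": [0, 0, 0.004], "spin": 0},
    {"translation": [0, 0, 0.004], "spin": 0},
    {"translation": [0, 0, 0.003], "spin": 0},
    {"translation": [0, 0, 0.002], "spin": 0},
  ],
)

```text
time: 3.2
tool_pos: [0.5331, 0.1928, 0.0992]
tcp_rot: [-3.112, -0.43, -0.003]
wrist_force: [-0.5, -1.3, 3.8]
width: 0.001
```

play_rows(
  series=[
    {"translation": [0, 0, 0.002], "spin": 0},
    {"translation": [0, 0, 0.002], "spin": 0},
    {"translation": [0, 0, 0.002], "spin": 0},
    {"translation": [0, 0, 0.002], "spin": 0},
    {"translation": [0, 0, 0.002], "spin": 0},
  ],
)

```text
time: 3.7
tool_pos: [0.5333, 0.1929, 0.0887]
tcp_rot: [-3.112, -0.43, -0.004]
wrist_force: [3.5, 0.0, 4.2]
width: -0.004
```

play_rows(
  series=[
    {"translation": [0, 0, 0.002], "spin": 0},
    {"translation": [0, 0, 0.002], "spin": 0},
    {"translation": [0, 0, 0.001], "spin": 0},
    {"translation": [0, 0, 0.001], "spin": 0},
    {"translation": [0, 0, 0.001], "spin": 0},
  ],
)

```text
time: 4.2
tool_pos: [0.5324, 0.1928, 0.0813]
tcp_rot: [-3.112, -0.43, -0.001]
wrist_force: [3.5, -0.4, 2.8]
width: -0.003
```

play_rows(
  series=[
    {"translation": [0, 0, 0.001], "spin": 0},
    {"translation": [0, 0, 0.001], "spin": 0},
    {"translation": [0, 0, 0], "spin": 0},
    {"translation": [0, 0, 0], "spin": 0},
    {"translation": [0, 0, 0], "spin": 0},
  ],
)

```text
time: 4.7
tool_pos: [0.5324, 0.1928, 0.08]
tcp_rot: [-3.112, -0.43, -0.001]
wrist_force: [1.5, 0.7, 8.2]
width: -0.003
```

play_rows(
  series=[
    {"translation": [0, 0, 0.001], "spin": 0},
    {"translation": [0, 0, 0.001], "spin": 0},
    {"translation": [0, 0, 0], "spin": 0},
    {"translation": [0, 0, 0], "spin": 0},
  ],
)

```text
time: 5.1
tool_pos: [0.5325, 0.1928, 0.08]
tcp_rot: [-3.112, -0.43, -0.001]
wrist_force: [-3.3, -1.6, 19.5]
width: -0.003
```

```bash
python3 look.py pics/s3.png .488 .194 .08 side; python3 - <<'E'
import cv2
cv2.imwrite("pics/s3c.png",cv2.resize(cv2.imread("pics/s3.png")[140:240,210:330],None,fx=6,fy=6,interpolation=cv2.INTER_CUBIC))
E
```

```text
5.1 [0.5324567  0.19283078 0.07998545] -0.002692762136058505 [-3.34768856 -1.60498237 19.4637427 ]
tool delta [-4.24705505e-02 -1.31915479e-02 -2.84513713e-05]
[272.68918014 178.33885554]
```

View pics/s3c.png

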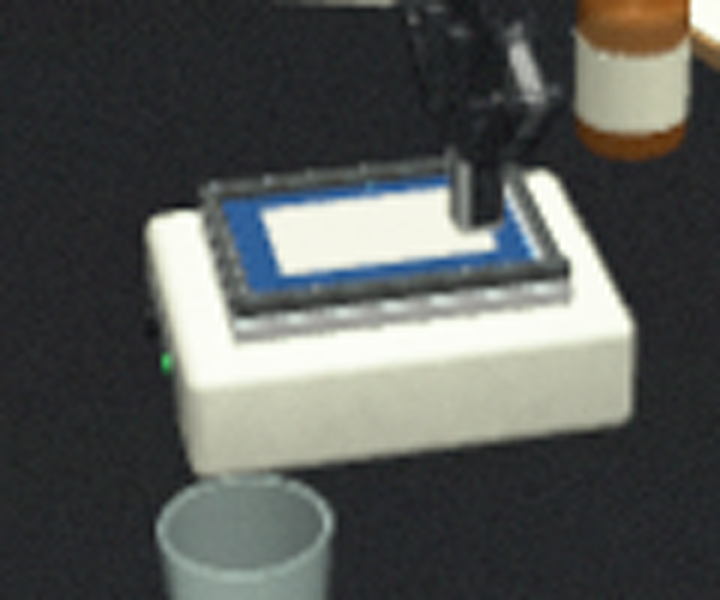

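The cover lies flat inside the rims, with the fingertip on it at z = 80 mm and the force rising to 19 N, so it's home. Lifting and moving to the grey box's plunger.

play_rows(
  series=[
    {"translation": [0, 0, -0.02], "spin": 0},
    {"translation": [0, 0, -0.04], "spin": 0},
    {"translation": [0, 0, -0.04], "spin": 0},
    {"translation": [0, 0, -0.03], "spin": 0},
    {"translation": [-0.015, 0.03, 0], "spin": 0},
  ],
)

```text
time: 5.65
tool_pos: [0.5276, 0.1623, 0.2115]
tcp_rot: [-3.109, -0.435, -0.009]
wrist_force: [0.3, -0.6, -1.1]
width: 0.0
```

play_rows(
  series=[
    {"translation": [-0.019, 0.038, 0], "spin": 0},
    {"translation": [-0.019, 0.038, 0], "spin": 0},
    {"translation": [-0.019, 0.038, 0], "spin": 0},
    {"translation": [-0.019, 0.038, 0], "spin": 0},
    {"translation": [-0.019, 0.038, 0], "spin": 0},
  ],
)

```text
time: 6.15
tool_pos: [0.4829, -0.0498, 0.2052]
tcp_rot: [-3.11, -0.431, 0.009]
wrist_force: [1.0, 0.1, 0.1]
width: 0.004
```

play_rows(
  series=[
    {"translation": [-0.019, 0.038, 0], "spin": 0},
    {"translation": [-0.015, 0.03, 0], "spin": 0},
    {"translation": [-0.01, 0.022, 0], "spin": 0},
    {"translation": [0, 0, 0], "spin": 0},
    {"translation": [0, 0, 0], "spin": 0},
  ],
)

```text
time: 6.65
tool_pos: [0.4663, -0.1469, 0.2056]
tcp_rot: [-3.11, -0.427, 0.006]
wrist_force: [-0.1, 0.4, -1.2]
width: 0.003
```

```bash
python3 look.py pics/w4.png .469 -.1475 .102 wrist; python3 look.py pics/t4.png .488 .194 .08 top; python3 - <<'E'
import cv2,numpy as np
w=cv2.imread("pics/w4.png");t=cv2.imread("pics/t4.png")[170:265,160:240]
cv2.imwrite("pics/j4.png",np.hstack([w[:,80:480],cv2.resize(t,(354,420),interpolation=cv2.INTER_CUBIC)]))
E
```

```text
6.65 [ 0.46633468 -0.14691486  0.20564203] 0.0034283040371065757 [-0.0672069   0.4124382  -1.24579336]
tool delta [0.00274715 0.00162586 0.10362879]
[280.05188691 198.08358829] {'fov_y': 60.579293, 'cx': 279.337403, 'cy': 204.543406, 'k1': -0.050318, 'R': [[0.269853, -0.962896, -0.003282], [-0.925365, -0.260274, 0.275603], [-0.266231, -0.071336, -0.961266]], 't': [-0.267748, 0.362924, 0.466755]}
6.7 [ 0.46684119 -0.14645747  0.20595713] 8.050639766810288e-06 [ 0.51802074  0.75914648 -0.2261063 ]
tool delta [ 0.11292039 -0.32163975  0.12657426]
[199.90910673 215.11521581]
```

View pics/j4.png

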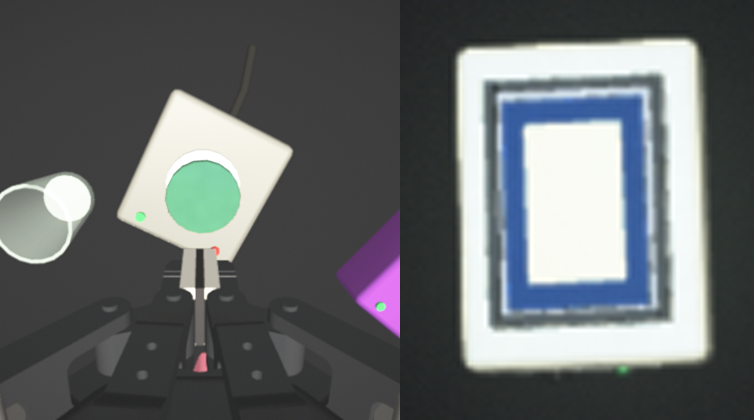

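The cap centre in the wrist image is at (283,197) against a predicted (280,198). The cover lies square in the nest in the top view. Descending to the cap.

play_rows(
  series=[
    {"translation": [0.003, 0.003, 0.03], "spin": 0},
    {"translation": [0, 0, 0.04], "spin": 0},
    {"translation": [0, 0, 0.024], "spin": 0},
    {"translation": [0, 0, 0], "spin": 0},
    {"translation": [0, 0, 0], "spin": 0},
  ],
)

```text
time: 7.25
tool_pos: [0.4717, -0.1485, 0.1132]
tcp_rot: [-3.111, -0.433, 0.002]
wrist_force: [0.6, -0.3, 0.9]
width: 0.004
```

play_rows(
  series=[
    {"translation": [0, 0, 0.003], "spin": 0},
    {"translation": [0, 0, 0.003], "spin": 0},
    {"translation": [0, 0, 0.003], "spin": 0},
    {"translation": [0, 0, 0.002], "spin": 0},
    {"translation": [0, 0, 0], "spin": 0},
  ],
)

```text
time: 7.75
tool_pos: [0.4716, -0.1496, 0.1022]
tcp_rot: [-3.112, -0.43, 0.0]
wrist_force: [0.3, -0.7, -0.3]
width: 0.003
```

play_rows(
  series=[
    {"translation": [0, 0, 0.002], "spin": 0},
    {"translation": [0, 0, 0.002], "spin": 0},
    {"translation": [0, 0, 0.001], "spin": 0},
    {"translation": [0, 0, 0], "spin": 0},
  ],
)

```text
time: 8.15
tool_pos: [0.4718, -0.1497, 0.0974]
tcp_rot: [3.112, 0.43, 0.0]
wrist_force: [-1.8, -0.5, 3.0]
width: -0.003
```

play_rows(
  series=[
    {"translation": [0, 0, 0.002], "spin": 0},
    {"translation": [0, 0, 0.002], "spin": 0},
    {"translation": [0, 0, 0.002], "spin": 0},
    {"translation": [0, 0, 0.001], "spin": 0},
    {"translation": [0, 0, 0], "spin": 0},
  ],
)

```text
time: 8.65
tool_pos: [0.4719, -0.1497, 0.0903]
tcp_rot: [3.112, 0.43, 0.0]
wrist_force: [-1.8, -0.2, 4.4]
width: -0.001
```

play_rows(
  series=[
    {"translation": [0, 0, 0], "spin": 0},
    {"translation": [0, 0, 0], "spin": 0},
    {"translation": [0, 0, 0], "spin": 0},
    {"translation": [0, 0, 0], "spin": 0},
    {"translation": [0, 0, 0], "spin": 0},
  ],
)

```text
time: 9.15
tool_pos: [0.4719, -0.1497, 0.0904]
tcp_rot: [3.112, 0.43, 0.0]
wrist_force: [-2.2, -0.3, 5.4]
width: -0.002
```

```bash
python3 look.py pics/s5.png .469 -.1475 .09 side; python3 - <<'E'
import cv2
i=cv2.imread("pics/s5.png")
cv2.imwrite("pics/s5c.png",cv2.resize(i[140:310,225:335],None,fx=3.5,fy=3.5,interpolation=cv2.INTER_CUBIC))
E
```

```text
9.15 [ 0.47191321 -0.14970026  0.09044773] -0.0017179920914130824 [-2.22611986 -0.25421224  5.35733289]
tool delta [-0.00220698 -0.00290827  0.00044676]
[285.01748317 256.8113917 ]
```

View pics/s5c.png

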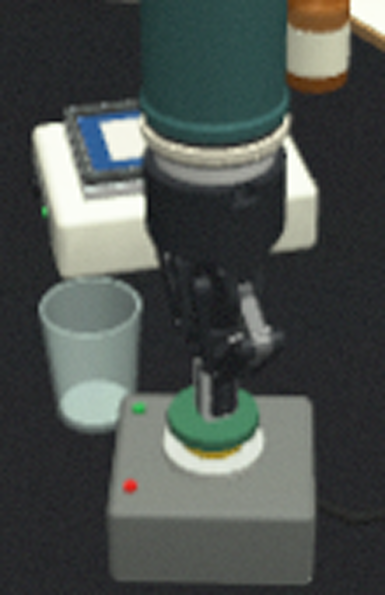

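The side view shows the black stem gone and the yellow still showing. The plunger is about 11.6 mm down at about 5.4 N, and the cover is flat as far as this view shows. Handing in.

```bash
python3 -c "
from workcell import bot
print(bot.finish_job()); s=bot.read_state(); print(s['time'],s['tool_pos'],s['wrist_force'])"
```

```text
the job is handed in; nothing more can be done
None
the job is handed in; nothing more can be done
```

The job is handed in with the cover pressed home and the grey box's plunger held about half-way; the interface gave no verdict.

- **Cover:** I pushed down over the ejector tab with the fingers shut until the fingertip stopped at z = 80 mm and the vertical force rose to 19 N. The side and top views then showed it flat and square in its nest.
- **Plunger:** The last reading before hand-in was z = 90.4 mm, which puts the plunger about 11.6 mm down, at about 5.4 N. The last side view showed the black half of the stem in and the yellow half still visible.
- **Bystanders:** I never touched the tube rack, beaker or bottle. The beaker and bottle stood upright in the last side view, but I did not measure any of the three afterwards.
- **Small errors:**
  - My first set of move calls was refused because the rows lacked the spin value, so nothing moved.
  - The press on the cover landed about 5 mm off its centre line, because a row fell short of its commanded shift.
  - The fingertip is about 3 mm off the cap's centre.
- **Time:** The clock stood at about 9.2 s of the 38 s allowed at hand-in.

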